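# Stack the lens and its retaining ring in the build nest

### The arm

A 7-joint arm with a two-finger parallel gripper is mounted at the origin on the work surface. World frame = base frame: x ahead of the robot, y to its left, z up, the work surface at z = 0. Lengths are in m, angles in degrees, forces in N, time in s.
With the tool pointing down it reaches from about 0.425 to 0.875 m from the base axis. Payload 4.7 kg.
Tool frame: the origin (TCP) lies midway between the tips of the shut fingers; the grasp point (between the pads) lies 19 mm behind it; z points along the fingers, y is the line along which they close (so a half turn about z gives the same grasp; the last joint's range is limited). The gripper opens to 87 mm and grips with 3 to 60 N. Pads are 19 mm wide; open, the fingers measure 117 mm over their backs; the gripper's body (75 mm by 190 mm) begins 51 mm behind the grasp point.
Start: joints at [-65.369, 18.392, -4.016, 83.108, 1.295, 78.541, -3.26], TCP at [0.263, 0.595, 0.223] pointing down, gripper open.
Joint ranges: [-163.93, 163.93], [-17.29, 119.83], [-79.2, 71.16], [3.27, 140.29], [-89.18, 269.18], [5.43, 117.66], [-154.24, 154.24]. Speed limits (degrees/s): [147.25, 147.25, 180, 180, 180, 180, 180].

### API

Orientations are given as [roll, pitch, yaw] about the fixed x, y, z axes, in that order (R = Rz(yaw) Ry(pitch) Rx(roll)).
In Python, from cell import env gives the robot as it stands. The module is installed in compiled form; this text tells all that it offers.
- The arm moves only by the tool step_arm, never from a script. Its argument "rows" is a list of rows, each an object with "angular": the turn, a rotation vector about the tool's x, y, z in units of pi rad (1.0 is pi rad), a list of three; "slide": the shift along the tool's x, y, z in units of 500 mm (1.0 is 500 mm), a list of three; "jaw": the opening, from 0 (shut) to 1 (fully open). A call has 1 to 10 rows; each row shifts and turns the commanded pose from where the row before left it, along the tool's axes as they then stand; what a row does not reach is not made up. A row lasts 1/8 s, in which the tool goes at most 62.5 mm and 10.7 degrees, less where a joint would pass 70% of its speed; a pose out of reach is approached as far as the arm can. A call with a number of a shift or a turn outside -1 to 1 is refused whole. A call with a gripper value outside its range is refused whole. The fingers move at their own pace and stop on an object; "newtons" is the grip in N (left out, the last holds). Time passes only in rows, so rows that do not move let the fingers close. It gives the time, the measured TCP pose, the force, the opening and the grip force at its end, in the units of the state.
- env.get_obs(): the state, without advancing time (a new reading comes with each control period).
- env.read_camera(name): name is "scene" or "top" or "wrist"; returns the picture (384x512x3 uint8, red, green, blue); there is no depth.
- env.camera_info(name): a dict with "fx", "fy", "cx", "cy" (pixels), "k1" (the pictures are not rectified: a ray, as slopes to the right and down, at radius r is drawn at 1 + k1 r^2 times it, then the intrinsics apply), "R" (3x3) and "t" (3): a world point X has camera coordinates R X + t. Camera axes: x right, y down, z forward; pixel columns grow to the right and rows downward; lengths in m; the calibration is good to about 2 mm. A picture is of the moment at which its call begins: read the wrist's pose just before it. camera_info takes no time and is no camera call; for the wrist camera it gives the pose at the moment of the call.
- env.sign_off(): hands the job in; it is judged then, once.
The state is a dict: "time_s": time; "qpos": joint angles; "joint_velocities": joint speeds; "effort": joint torques, N m; "tool_pos": TCP position; "tool_rot": TCP orientation; "force": force on the tool from outside, world axes, zero at the start; "wrist_torque": the same for the moment, N m; "grip_width": finger opening in m; "grasp_force": force on a finger pad.
Only numpy, scipy, OpenCV 4.12 (cv2) and the standard library are available. Lean on these libraries where they do the work, as an engineer would, in place of code of your own. Each camera call takes 0.05 s, during which the arm holds its last target. There are 200 camera calls.

### The job

We are rebuilding the optics of a studio spot attachment in the four-post build nest, where the aluminium spacer already lies. Lay the large lens blank flat on the spacer, dome up, lowering it between the posts in the gripper rather than dropping it, and let it go; only then lay the large black retaining ring flat on the lens, between the posts. The small ring, the small lens and the lens cap do not belong in it.

Things in the scene. Friction and masses are not known exactly. Their poses are not given: they have to be found in the camera images.
- nest: Fixed nest: aluminium plate 100 x 100 x 12 mm with four black posts, 10 mm thick, tops 58 mm above the table, at x = +-29, y = +-29 mm in its frame. Parts 62 mm wide go between them with 5 mm play. The gaps between posts (48 mm) lie on the plate's x and y axes: fingers closing along x or y pass through. Origin: centre of the underside, on the table; z up, x and y parallel to the sides.
- spacer: Aluminium spacer ring, outer diameter 62 mm, bore 50 mm, 12 mm high, loose, already lying in the nest between the posts; its top is 24 mm above the table. Origin: centre of its underside; z up.
- lens: Large lens blank: pale grey-green glass disc, diameter 62 mm, rim 14 mm thick, with a low dome 3 mm high on its top (within 16 mm of the axis, flat around it), 105 g. Lies dome up on the table, 40 mm free around it. The glass disc of 42 mm is a bystander. Origin: centre of its flat underside; z up through the dome.
- retainer: Large retaining ring: plain black metal ring, outer diameter 62 mm, bore 50 mm, 12 mm high, 40 g. Lies flat on the table, 40 mm free around it. The smaller black ring (44 mm), the black disc without a hole (lens cap, 66 mm) and the tall grey tape roll are bystanders. Origin: centre of its underside; z up.
Not all that is in view belongs to the job. What is shaped like the lens but blue or purple is not meant.

How it is judged:
By the outcome, as a careful person would: the job done as asked, in the order asked, and still so for the second after the job is handed in, with the robot touching nothing.
It also fails if it takes over 53 s, if anything falls off the work surface, if the arm or the gripper's body presses on something with over 40 N, if the wrist force passes 120 N, or if a joint passes its speed limit or range.

## Working session

There is one attempt and no reset: what is moved stays moved. The work goes in short steps, Python scripts to look and compute and a tool call to move; the robot and the scene stay as the last step left them, time stands still between calls to the robot, and variables do not carry over. Pictures are saved under pics/ and viewed, at most 12 in all, crops included, and the job is handed in when it is done.

Besides the shell and the picture viewer there is one more tool, called after "Request:" as name(argument=value, ...) on one line, values as JSON. step_arm: Moves the arm, as the interface text tells. Shifts and turns lie within -1 to 1; 1 stands for 500 mm of shift or pi rad of turn. Its arguments: {"type":"object","properties":{"rows":{"type":"array"},"newtons":{"type":"number"}},"required":["rows"]}

```bash
mkdir -p pics
cat > h.py <<'E'
import numpy as np, cv2
from cell import env
from scipy.spatial.transform import Rotation as Ro
def undist(ci,uv):
    K=np.array([[ci["fx"],0,ci["cx"]],[0,ci["fy"],ci["cy"]],[0,0,1.]])
    return cv2.undistortPoints(np.array(uv,float).reshape(-1,1,2),K,np.array([ci["k1"],0,0,0.])).reshape(-1,2)
def ray(ci,uv,z):
    s=undist(ci,uv);R=np.array(ci["R"]);t=np.array(ci["t"])
    c=-R.T@t; d=np.c_[s,np.ones(len(s))]@R
    return c+d*((z-c[2])/d[:,2])[:,None]
def shot(n,f):
    ci=env.camera_info(n);im=env.read_camera(n);cv2.imwrite("pics/"+f,cv2.cvtColor(im,cv2.COLOR_RGB2BGR));return ci,im
E
python3 - <<'E'
from h import *
o=env.get_obs();print({k:np.round(v,3).tolist() for k,v in o.items()})
for n in("top","scene"):
    ci,im=shot(n,n+"0.png");R=np.array(ci["R"]);print(n,ci["fx"],ci["k1"],-R.T@np.array(ci["t"]),R[2])
a=cv2.imread("pics/top0.png");b=cv2.imread("pics/scene0.png")
E
```

```text
{'time_s': 0.0, 'qpos': [-65.37, 18.438, -4.015, 83.177, 1.295, 78.54, -3.26], 'joint_velocities': [-0.103, 0.037, -0.024, 0.002, -0.058, -0.119, -0.039], 'effort': [0.0, -49.128, -0.403, -31.253, -0.064, 0.043, 0.0], 'tool_pos': [0.262, 0.594, 0.221], 'tool_rot': [-179.889, 0.006, 156.179], 'force': [-0.616, -0.675, 0.164], 'wrist_torque': [-0.048, -0.003, 0.024], 'grasp_force': 0.0, 'grip_width': 0.087}
top 351.32136910671437 -0.08008537663209717 [0.39044764 0.00645409 0.84872537] [ 0.1393664  -0.01533863 -0.99012208]
scene 412.6315691150236 -0.08121176296544784 [0.82614346 0.50294586 0.59048404] [-0.38993196 -0.6177218  -0.68291496]
```

View pics/top0.png

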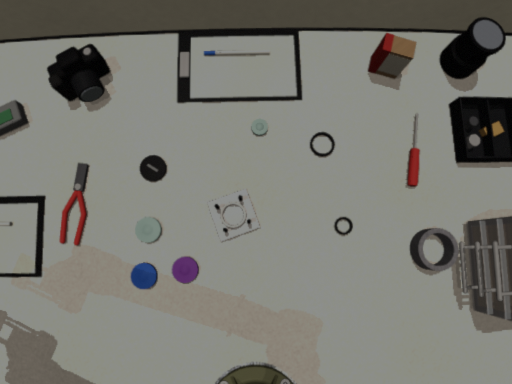

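View pics/scene0.png

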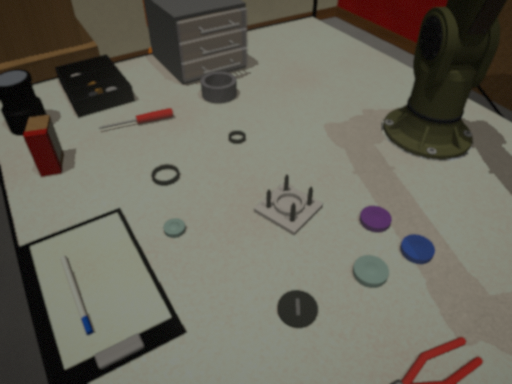

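The top view shows the large lens at (148,230) and the small one at (260,127). The retainer is at (322,144), the small ring at (343,226), the nest at (234,214), and the blue and purple discs at (144,276) and (185,270). The scene view agrees with this.

```bash
cat >> h.py <<'E'
def blob(mask,uv,r):
    "largest contour near uv, filled"
    m=np.zeros(mask.shape,np.uint8);x,y=map(int,uv);ys=slice(max(y-r,0),y+r);xs=slice(max(x-r,0),x+r);m[ys,xs]=mask[ys,xs]*255
    c,_=cv2.findContours(m,cv2.RETR_EXTERNAL,cv2.CHAIN_APPROX_NONE)
    return max(c,key=cv2.contourArea).reshape(-1,2)
def disc(ci,c,z):
    p=ray(ci,c,z)[:,:2];(x,y),d,_=cv2.fitEllipse((p*1000).astype(np.float32));return np.round([x,y,*d],1)
E
python3 - <<'E'
from h import *
ci=env.camera_info("top");im=cv2.cvtColor(cv2.imread("pics/top0.png"),cv2.COLOR_BGR2RGB).astype(int)
for p in [(148,230),(260,127),(322,134),(110,200),(234,200),(150,180)]: print(p,im[p[1],p[0]])
g=im[...,1]-im[...,0]
L=blob(g>8,(148,230),22);print("lens",disc(ci,L,.010),"small",disc(ci,blob(g>8,(260,127),14),.008))
v=im.max(2)
print("ret",disc(ci,blob(v<90,(322,144),20),.010),"small",disc(ci,blob(v<90,(343,226),16),.008))
cs=cv2.imread("pics/scene0.png")[...,::-1].astype(int);c2=env.camera_info("scene");gs=cs[...,1]-cs[...,0]
print("scene lens",disc(c2,blob(gs>8,(371,270),26),.010),"ret",disc(c2,blob(cs.max(2)<80,(166,175),22),.01))
print("nest~",ray(ci,[(234,214)],.02))
a=cv2.imread("pics/top0.png")[180:250,200:270];b=cv2.imread("pics/scene0.png")[165:240,245:335]
cv2.imwrite("pics/c.png",np.hstack([cv2.resize(a,(390,390),interpolation=cv2.INTER_CUBIC),cv2.resize(b,(400,390),interpolation=cv2.INTER_CUBIC)]))
E
```

```text
(148, 230) [116 131 122]
(260, 127) [113 128 119]
(322, 134) [25 23 20]
(110, 200) [140 142 133]
(234, 200) [141 142 140]
(150, 180) [31 29 28]
lens [430.  245.8  58.   60.8] small [679.3 -27.5  38.   40.3]
ret [ 630.5 -182.2   59.2   62.8] small [ 427.7 -223.1   41.5   43.6]
scene lens [429.7 247.5  58.8  66.3] ret [ 632.5 -175.7   58.3   65.4]
nest~ [[0.46097548 0.03809485 0.02      ]]
```

View pics/c.png

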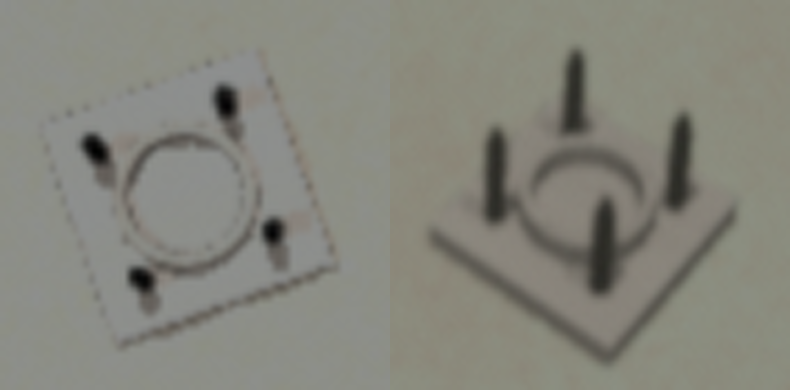

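Crop, left half: the plate corners are at (42,122), (265,50), (338,268) and (118,348). The post tops are dark and the spacer ring is centred near (190,202).

```bash
cat >> h.py <<'E'
def plan(pos,yaw,jaw=None):
    "shift/turn to target pose (tool down, yaw modulo 180) in tool units, from measured pose"
    o=env.get_obs();A=Ro.from_euler("xyz",o["tool_rot"],degrees=True)
    best=min((Ro.from_euler("xyz",[180,0,yaw+k],degrees=True) for k in(0,180)),key=lambda B:(A.inv()*B).magnitude())
    d=np.array(pos)-o["tool_pos"];rv=(A.inv()*best).as_rotvec()
    sh=A.inv().apply(d)
    print("t",round(o["time_s"],2),"pos",np.round(o["tool_pos"],4),"rot",np.round(o["tool_rot"],2),"F",np.round(o["force"],1),"grip",round(o["grip_width"],4))
    print("slide(start axes)",np.round(sh/.5,4),"slide(end axes)",np.round(best.inv().apply(d)/.5,4),"angular",np.round(rv/np.pi,4),"min rows",np.ceil(max(np.linalg.norm(d)/.0625,np.degrees(np.linalg.norm(rv))/10.7)))
E
python3 - <<'E'
from h import *
ci=env.camera_info("top");f=390/70
P=(np.array([(42,122),(265,50),(338,268),(118,348)])+.5)/f-.5+[200,180]
p=ray(ci,P,.012)[:,:2];print(p,p.mean(0));print([np.linalg.norm(p[i]-p[i-1]).round(4) for i in range(4)],[np.degrees(np.arctan2(*(p[i]-p[i-1])[::-1])).round(1) for i in range(4)])
S=(np.array([(190,134),(190,270),(122,200),(262,200)])+.5)/f-.5+[200,180];s=ray(ci,S,.024)[:,:2];print("spacer",s.mean(0),s[0]-s[1],s[2]-s[3])
T=(np.array([(94,148),(225,99),(273,230),(140,278)])+.5)/f-.5+[200,180];print("posts",ray(ci,T,.056)[:,:2].mean(0))
c2=env.camera_info("scene")
U=(np.array([(430,233),(608,360),(738,210)])-[390,0]+.5)/[400/90,390/75]-.5+[245,165];q=ray(c2,U,.012)[:,:2];print("scene",q,(q[0]+q[2])/2)
plan([.430,.2465,.15],60)
w,_=shot("wrist","w0.png");R=np.array(w["R"]);A=Ro.from_euler("xyz",env.get_obs()["tool_rot"],degrees=True).as_matrix();print("wristcam in tool",A.T@(-R.T@np.array(w["t"])-env.get_obs()["tool_pos"]),R@A)
E
```

```text
[[ 0.49322269  0.1022902 ]
 [ 0.52234122  0.00560827]
 [ 0.42755264 -0.02333974]
 [ 0.39593842  0.07088479]] [0.45976374 0.03886088]
[np.float64(0.1022), np.float64(0.101), np.float64(0.0991), np.float64(0.0994)] [np.float64(17.9), np.float64(-73.2), np.float64(-163.0), np.float64(108.5)]
spacer [0.45677563 0.03831626] [ 0.05747328 -0.0010436 ] [0.00139271 0.05904852]
posts [0.45932422 0.04023571]
scene [[0.52641354 0.01734437]
 [0.49650586 0.11068444]
 [0.40219017 0.07944295]] [0.46430185 0.04839366]
t 0.1 pos [0.2624 0.5942 0.2216] rot [-179.9     0.    156.18] F [-0.4  0.4 -0.1] grip 0.087
slide(start axes) [-0.5875 -0.5004  0.1441] slide(end axes) [ 0.4345 -0.638   0.1432] angular [-5.000e-04 -4.000e-04 -4.657e-01] min rows 8.0
wristcam in tool [ 0.0834006   0.00051648 -0.16252704] [[ 8.34549604e-05  9.99998722e-01  1.59672042e-03]
 [-9.53820458e-01  5.59219531e-04 -3.00376797e-01]
 [-3.00377306e-01 -1.49791667e-03  9.53819286e-01]]
```

Run:
```python
from h import *
plan([.430,.2465,.12],107.5)
```

```text
t 0.15 pos [0.2624 0.5942 0.2217] rot [-179.91    0.    156.18] F [-0.5  0.4  1.1] grip 0.087
slide(start axes) [-0.5875 -0.5005  0.2042] slide(end axes) [-0.764   0.1105  0.2034] angular [-4.000e-04  2.000e-04  2.704e-01] min rows 7.0
```

Request:
step_arm(rows=[{"angular":[0,0,0.0541],"slide":[0,0,0],"jaw":1},{"angular":[0,0,0.0541],"slide":[0,0,0],"jaw":1},{"angular":[0,0,0.0541],"slide":[0,0,0],"jaw":1},{"angular":[0,0,0.0541],"slide":[0,0,0],"jaw":1},{"angular":[0,0,0.0541],"slide":[0,0,0],"jaw":1},{"angular":[0,0,0],"slide":[-0.095,0.014,0.025],"jaw":1},{"angular":[0,0,0],"slide":[-0.095,0.014,0.025],"jaw":1},{"angular":[0,0,0],"slide":[-0.095,0.014,0.025],"jaw":1},{"angular":[0,0,0],"slide":[-0.095,0.014,0.025],"jaw":1},{"angular":[0,0,0],"slide":[-0.095,0.014,0.025],"jaw":1}])

```text
time_s: 1.4
tool_pos: [0.3678, 0.377, 0.1595]
tool_rot: [180.0, 0.0, 107.5]
force: [1.2, 0.5, 0.7]
grip_width: 0.0869
grasp_force: 0.0
```

Request:
step_arm(rows=[{"angular":[0,0,0],"slide":[-0.095,0.014,0.025],"jaw":1},{"angular":[0,0,0],"slide":[-0.095,0.014,0.025],"jaw":1},{"angular":[0,0,0],"slide":[-0.095,0.014,0.025],"jaw":1},{"angular":[0,0,0],"slide":[0,0,0],"jaw":1},{"angular":[0,0,0],"slide":[0,0,0],"jaw":1}])

```text
time_s: 2.02
tool_pos: [0.4299, 0.2496, 0.1226]
tool_rot: [-180.0, -0.0, 107.5]
force: [-0.2, 1.0, 0.1]
grip_width: 0.0869
grasp_force: 0.0
```

Run:
```python
from h import *
w,im=shot("wrist","w1.png");plan([.430,.2465,.12],107.5)
i=im.astype(int);g=i[...,1]-i[...,0]
s=undist(w,[[0,0]])
R=np.array(w["R"]);pc=R@[.43,.2465,.012]+w["t"];u=pc[:2]/pc[2]*w["fx"]+[w["cx"],w["cy"]];print("expect px",u)
for th in(5,8,11):
  c=blob(g>th,u,110);print(th,cv2.boundingRect(c),disc(w,c,.012))
```

```text
t 2.08 pos [0.4297 0.2502 0.1227] rot [ 1.7999e+02 -4.0000e-02  1.0757e+02] F [-0.8  0.9 -0.3] grip 0.0868
slide(start axes) [-0.0073 -0.0017  0.0055] slide(end axes) [-0.0073 -0.0017  0.0055] angular [ 0.0001 -0.0002  0.0004] min rows 1.0
expect px [257.62750852 193.08691612]
5 (227, 162, 61, 61) [429.3 245.9  60.6  62.7]
8 (227, 163, 61, 60) [429.3 245.8  60.5  62.1]
11 (227, 163, 61, 60) [429.4 245.6  60.2  61.3]
```

View pics/w1.png

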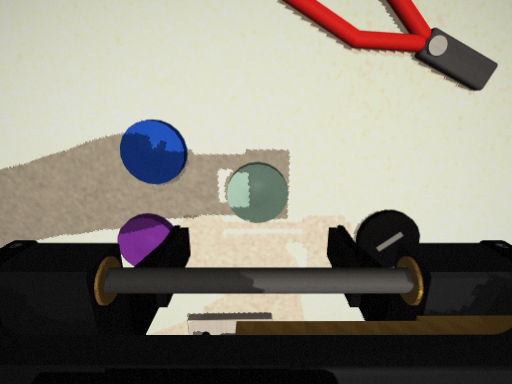

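The wrist view shows the large lens centred at pixel (257,192). That puts it at (429.4, 245.8) mm with a measured diameter of 61–62 mm, as expected. Going down to grasp.

Request:
step_arm(rows=[{"angular":[0,0,0],"slide":[-0.008,-0.003,0.07],"jaw":1},{"angular":[0,0,0],"slide":[0,0,0.07],"jaw":1},{"angular":[0,0,0],"slide":[0,0,0.06],"jaw":1},{"angular":[0,0,0],"slide":[0,0,0.034],"jaw":1},{"angular":[0,0,0],"slide":[0,0,0],"jaw":1},{"angular":[0,0,0],"slide":[0,0,0],"jaw":1}], newtons=20)

```text
time_s: 2.82
tool_pos: [0.4307, 0.2457, 0.0066]
tool_rot: [179.9, -0.0, 107.5]
force: [0.6, 0.2, -0.6]
grip_width: 0.0869
grasp_force: 0.0
```

Request:
step_arm(rows=[{"angular":[0,0,0],"slide":[0,0,0.005],"jaw":1},{"angular":[0,0,0],"slide":[0,0,0],"jaw":0.6},{"angular":[0,0,0],"slide":[0,0,0],"jaw":0.6},{"angular":[0,0,0],"slide":[0,0,0],"jaw":0.6},{"angular":[0,0,0],"slide":[0,0,0],"jaw":0.6},{"angular":[0,0,0],"slide":[0,0,0],"jaw":0.6}])

```text
time_s: 3.58
tool_pos: [0.43, 0.2448, 0.0032]
tool_rot: [180.0, -0.0, 107.5]
force: [-0.0, -0.2, 1.8]
grip_width: 0.0601
grasp_force: 20.0
```

Request:
step_arm(rows=[{"angular":[0,0,0],"slide":[0,0,-0.02],"jaw":0.6},{"angular":[0,0,0],"slide":[0,0,-0.05],"jaw":0.6},{"angular":[0,0,0],"slide":[0,0,-0.07],"jaw":0.6},{"angular":[0,0,0],"slide":[0,0,-0.07],"jaw":0.6},{"angular":[0,0,0],"slide":[0,0,-0.03],"jaw":0.6}], newtons=25)

```text
time_s: 4.2
tool_pos: [0.4309, 0.2453, 0.1254]
tool_rot: [179.8, -0.1, 107.5]
force: [-1.4, -0.3, -0.3]
grip_width: 0.0601
grasp_force: 25.0
```

Run:
```python
from h import *
plan([.43,.15,.125],107.5);plan([.4595,.039,.125],107.5)
```

```text
t 4.2 pos [0.4309 0.2453 0.1254] rot [ 1.7981e+02 -8.0000e-02  1.0748e+02] F [-1.4 -0.3 -0.3] grip 0.0601
slide(start axes) [-0.1813 -0.0591  0.0004] slide(end axes) [-0.1813 -0.0591  0.0009] angular [ 0.0011 -0.0004 -0.0001] min rows 2.0
t 4.2 pos [0.4309 0.2453 0.1254] rot [ 1.7981e+02 -8.0000e-02  1.0748e+02] F [-1.4 -0.3 -0.3] grip 0.0601
slide(start axes) [-4.108e-01 -6.950e-02  1.000e-04] slide(end axes) [-0.4107 -0.0696  0.0009] angular [ 0.0011 -0.0004 -0.0001] min rows 4.0
```

Request:
step_arm(rows=[{"angular":[0,0,0],"slide":[-0.08,-0.01,0],"jaw":0.6},{"angular":[0,0,0],"slide":[-0.09,-0.012,0],"jaw":0.6},{"angular":[0,0,0],"slide":[-0.1,-0.012,0],"jaw":0.6},{"angular":[0,0,0],"slide":[-0.1,-0.012,0],"jaw":0.6},{"angular":[0,0,0],"slide":[-0.1,-0.012,0],"jaw":0.6},{"angular":[0,0,0],"slide":[-0.1,-0.012,0],"jaw":0.6},{"angular":[0,0,0],"slide":[0,0,0],"jaw":0.6},{"angular":[0,0,0],"slide":[0,0,0],"jaw":0.6}])

```text
time_s: 5.2
tool_pos: [0.4816, -0.037, 0.1225]
tool_rot: [-179.9, -0.0, 107.5]
force: [0.1, 0.0, -1.8]
grip_width: 0.0603
grasp_force: 25.0
```

Run:
```python
from h import *
w,im=shot("wrist","w2.png");plan([.4595,.039,.125],107.5)
R=np.array(w["R"])
for p in([.4595,.039,.024],[.4595,.039,.012]):
  pc=R@p+w["t"];print("expect px",pc[:2]/pc[2]*w["fx"]+[w["cx"],w["cy"]])
```

```text
t 5.25 pos [ 0.4817 -0.0363  0.1226] rot [-1.7995e+02 -5.0000e-02  1.0757e+02] F [ 0.8 -0.2 -1. ] grip 0.0599
slide(start axes) [ 0.157   0.0031 -0.0048] slide(end axes) [ 0.157   0.0029 -0.0049] angular [-0.0003 -0.0003  0.0004] min rows 2.0
expect px [260.53815021 108.31390071]
expect px [260.46393576 108.08342972]
```

View pics/w2.png

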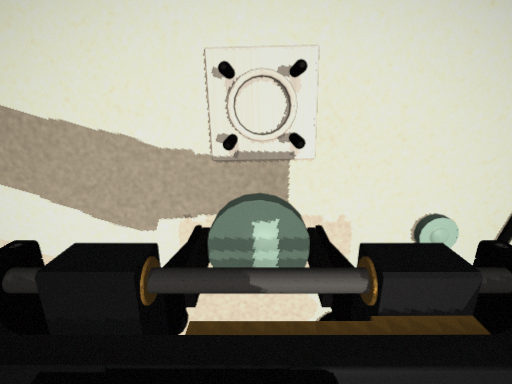

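The wrist view shows the nest centred near (262,103) with the spacer centred in it. The lens hangs level and centred between the fingers, its front edge at row 194.

Run:
```python
from h import *
w=env.camera_info("wrist");im=cv2.imread("pics/w2.png");g=cv2.cvtColor(im,cv2.COLOR_BGR2GRAY)
print("cam",-np.array(w["R"]).T@w["t"],w["fx"])
p=ray(w,[(205,47),(319,45),(316,159),(210,159)],.012)[:,:2];print("plate",p.mean(0).round(4),[np.linalg.norm(p[i]-p[i-1]).round(3) for i in range(4)],[np.degrees(np.arctan2(*(p[i]-p[i-1])[::-1])).round(1) for i in range(4)])
for z,r in((.024,(24,33)),(.024,(33,42))):
  c=cv2.HoughCircles(g[30:180,190:340],cv2.HOUGH_GRADIENT,1,100,param1=80,param2=10,minRadius=r[0],maxRadius=r[1])
  x,y,rr=c[0,0];x+=190;y+=30;q=ray(w,[(x,y),(x+rr,y)],z);print("circ",x,y,rr,q[0,:2].round(4),np.linalg.norm(q[0]-q[1]))
# posts
m=(g<60).astype(np.uint8);n,l,s,ct=cv2.connectedComponentsWithStats(m[30:180,190:340])
for k in range(1,n):
  if s[k,4]>60: print("post",s[k],ct[k]+[190,30],ray(w,[ct[k]+[190,30]],.04)[0].round(4))
# held lens: outer front arc
gg=im.astype(int);mk=(gg[...,1]-gg[...,2]>8);mk[:185]=0;mk[238:]=0;mk[:,:190]=0;mk[:,330:]=0
c=blob(mk,(260,215),60);c=c[c[:,1]<232]
o=env.get_obs();q=ray(w,c,o["tool_pos"][2]-.003+.014)[:,:2]*1000
A=np.c_[2*q,np.ones(len(q))];s=np.linalg.lstsq(A,(q**2).sum(1),rcond=None)[0];print("lens",s[:2],np.sqrt(s[2]+s[0]**2+s[1]**2),"tcp",o["tool_pos"])
```

```text
cam [0.45666162 0.04340962 0.28526097] 284.7457683138511
plate [0.4606 0.0423] [np.float64(0.098), np.float64(0.099), np.float64(0.1), np.float64(0.103)] [np.float64(107.2), np.float64(18.5), np.float64(-70.5), np.float64(-162.4)]
circ 261.5 102.5 28.0 [0.4588 0.0446] 0.02450001148362978
circ 262.5 105.5 36.6 [0.4604 0.0425] 0.03212036079025673
post [100  30  17  17 189] [297.95238095  67.86772487] [0.4782 0.0783 0.04  ]
post [ 28  32  16  16 181] [225.74033149  69.53038674] [0.4239 0.0598 0.04  ]
post [ 99 103  16  16 155] [296.40645161 140.33548387] [0.4965 0.0242 0.04  ]
post [ 33 105  14  15 147] [229.68027211 141.91156463] [0.4425 0.0057 0.04  ]
lens [479.47627921 -30.00477406] 28.20972220136604 tcp [ 0.4817138  -0.03631687  0.12255695]
```

Run:
```python
from h import *
w=env.camera_info("wrist");o=env.get_obs();A=Ro.from_euler("xyz",o["tool_rot"],degrees=True)
for z in(.126,.136):
  p=ray(w,[(259,194)],z)[0];print(z,(A.inv().apply(p-o["tool_pos"])*1000).round(1),"minus 31 = lens offset along tool x")
plan([.460,.0415,.10],107.5)
```

```text
0.126 [32.6  0.3 -3.4] minus 31 = lens offset along tool x
0.136 [ 35.8   0.3 -13.4] minus 31 = lens offset along tool x
t 5.25 pos [ 0.4817 -0.0363  0.1226] rot [-1.7995e+02 -5.0000e-02  1.0757e+02] F [ 0.8 -0.2 -1. ] grip 0.0599
slide(start axes) [0.1614 0.0056 0.0452] slide(end axes) [0.1615 0.0054 0.0451] angular [-0.0003 -0.0003  0.0004] min rows 2.0
```

Request:
step_arm(rows=[{"angular":[0,0,0],"slide":[0.05,0.002,0],"jaw":0.6},{"angular":[0,0,0],"slide":[0.06,0.002,0],"jaw":0.6},{"angular":[0,0,0],"slide":[0.0514,0.0016,0.04],"jaw":0.6},{"angular":[0,0,0],"slide":[0,0,0.035],"jaw":0.6},{"angular":[0,0,0],"slide":[0,0,0],"jaw":0.6},{"angular":[0,0,0],"slide":[0,0,0],"jaw":0.6}])

```text
time_s: 6.0
tool_pos: [0.4609, 0.0407, 0.0861]
tool_rot: [180.0, 0.0, 107.5]
force: [0.5, -0.8, -1.5]
grip_width: 0.0603
grasp_force: 25.0
```

Run:
```python
from h import *
plan([.460,.0415,.0275],107.5)
ci,a=shot("top","t3.png");c2,b=shot("scene","s3.png")
a=cv2.imread("pics/t3.png")[170:260,190:280];b=cv2.imread("pics/s3.png")[140:250,225:355]
cv2.imwrite("pics/c3.png",np.hstack([cv2.resize(a,(390,390)),cv2.resize(b,(400,390))]))
```

```text
t 6.0 pos [0.4609 0.0407 0.0861] rot [179.96   0.   107.54] F [ 0.5 -0.8 -1.5] grip 0.0603
slide(start axes) [ 0.002  -0.0014  0.1172] slide(end axes) [ 0.002  -0.0013  0.1172] angular [0.0002 0.     0.0002] min rows 1.0
```

View pics/c3.png

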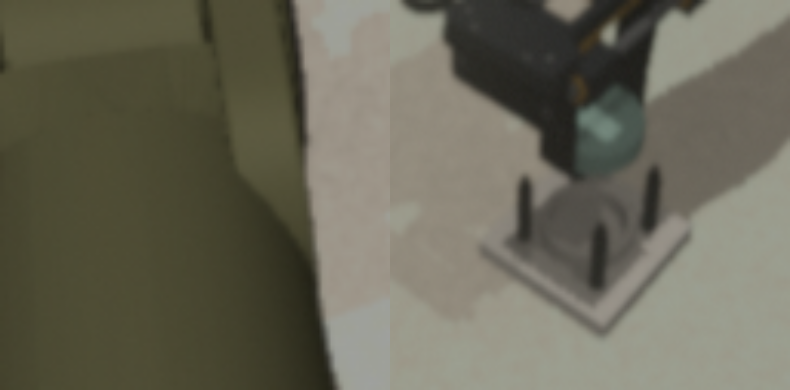

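The crop shows the lens hanging over the nest. I want to be sure it's level, so I'll compare its outline with where a level lens's edges should project.

Run:
```python
from h import *
c=env.camera_info("scene");R=np.array(c["R"]);K=np.array([[c["fx"],0,c["cx"]],[0,c["fy"],c["cy"]],[0,0,1.]])
th=np.linspace(0,2*np.pi,73)
def pr(z):
  X=np.c_[.4609+.031*np.cos(th),.0407+.031*np.sin(th),np.full(73,z)]
  return cv2.projectPoints(X,cv2.Rodrigues(R)[0],np.array(c["t"]),K,np.array([c["k1"],0,0,0.]))[0].reshape(-1,2)
for z in(.083,.097): p=pr(z);print(z,p.min(0).round(1),p.max(0).round(1))
im=cv2.imread("pics/s3.png");i=im.astype(int)
m=(i[...,1]-i[...,2]>6)
b=blob(m,(292,180),30);print("seen",cv2.boundingRect(b))
for z,col in((.083,(0,0,255)),(.097,(0,255,255))):
  pass
o=cv2.resize(im[140:250,225:355],(780,660))[60:420]
for z,col in((.083,(0,0,255)),(.097,(0,255,255))):
  q=((pr(z)+.5-[225,140])*6-[0,60]).astype(int)
  for x,y in q[::3]: cv2.circle(o,(int(x),int(y)),2,col,-1)
cv2.imwrite("pics/c4.png",o)
```

```text
0.083 [273.4 166.8] [306.4 188.5]
0.097 [273.6 161.2] [307.  182.7]
seen (285, 164, 23, 25)
```

View pics/c4.png

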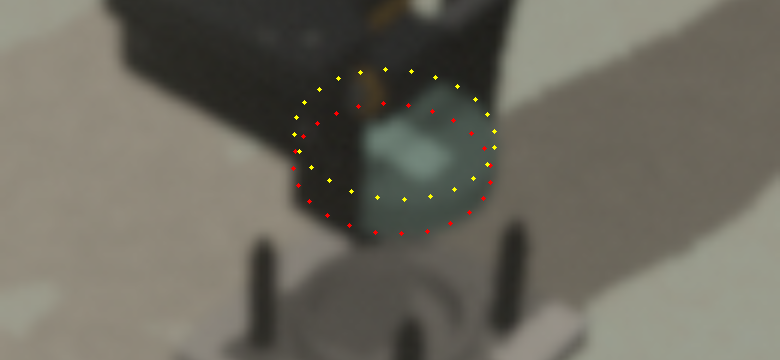

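The seen outline matches a level lens: bottom rim at row 234 of the crop, right edge at 495. Lowering it.

Request:
step_arm(rows=[{"angular":[0,0,0],"slide":[0.002,-0.001,0.02],"jaw":0.6},{"angular":[0,0,0],"slide":[0,0,0.03],"jaw":0.6},{"angular":[0,0,0],"slide":[0,0,0.03],"jaw":0.6},{"angular":[0,0,0],"slide":[0,0,0.02],"jaw":0.6},{"angular":[0,0,0],"slide":[0,0,0.01],"jaw":0.6},{"angular":[0,0,0],"slide":[0,0,0],"jaw":0.6},{"angular":[0,0,0],"slide":[0,0,0],"jaw":0.6}])

```text
time_s: 6.98
tool_pos: [0.4603, 0.0411, 0.0309]
tool_rot: [179.9, 0.0, 107.5]
force: [-0.7, 0.2, -1.1]
grip_width: 0.0602
grasp_force: 25.0
```

Request:
step_arm(rows=[{"angular":[0,0,0],"slide":[0,0,0.004],"jaw":0.6},{"angular":[0,0,0],"slide":[0,0,0.002],"jaw":0.6},{"angular":[0,0,0],"slide":[0,0,0],"jaw":0.6}])

```text
time_s: 7.35
tool_pos: [0.4598, 0.0411, 0.0276]
tool_rot: [180.0, -0.0, 107.5]
force: [-0.1, 0.7, -2.3]
grip_width: 0.0601
grasp_force: 25.0
```

Request:
step_arm(rows=[{"angular":[0,0,0],"slide":[0,0,0.002],"jaw":0.6},{"angular":[0,0,0],"slide":[0,0,0],"jaw":0.6}])

```text
time_s: 7.6
tool_pos: [0.46, 0.0411, 0.0271]
tool_rot: [180.0, -0.0, 107.5]
force: [-2.4, 0.4, 4.7]
grip_width: 0.0601
grasp_force: 25.0
```

Request:
step_arm(rows=[{"angular":[0,0,0],"slide":[0,0,0.001],"jaw":0.6},{"angular":[0,0,0],"slide":[0,0,0],"jaw":0.6}])

```text
time_s: 7.85
tool_pos: [0.46, 0.0411, 0.0271]
tool_rot: [-180.0, -0.0, 107.5]
force: [-4.6, 0.2, 10.1]
grip_width: 0.06
grasp_force: 25.0
```

Contact came at the expected height. Releasing and rising.

Request:
step_arm(rows=[{"angular":[0,0,0],"slide":[0,0,-0.001],"jaw":0.65},{"angular":[0,0,0],"slide":[0,0,0],"jaw":0.75},{"angular":[0,0,0],"slide":[0,0,0],"jaw":1},{"angular":[0,0,0],"slide":[0,0,0],"jaw":1},{"angular":[0,0,0],"slide":[0,0,-0.02],"jaw":1},{"angular":[0,0,0],"slide":[0,0,-0.05],"jaw":1},{"angular":[0,0,0],"slide":[0,0,-0.07],"jaw":1},{"angular":[0,0,0],"slide":[0,0,-0.06],"jaw":1},{"angular":[0,0,0],"slide":[0,0,0],"jaw":1}])

```text
time_s: 8.98
tool_pos: [0.462, 0.0414, 0.1294]
tool_rot: [179.7, -0.0, 107.5]
force: [-0.3, -0.2, -0.4]
grip_width: 0.0872
grasp_force: 0.0
```

Run:
```python
from h import *
w,im=shot("wrist","w5.png")
i=im.astype(int);g=i[...,1]-i[...,0];c=blob(g>8,(257,200),60);print("lens",disc(w,c,.036),cv2.boundingRect(c))
plan([.631,-.180,.12],107.5)
```

```text
lens [458.9  42.1  60.5  62. ] (223, 161, 65, 64)
t 9.03 pos [0.4607 0.0412 0.1278] rot [ 1.7983e+02 -2.0000e-02  1.0749e+02] F [0.3 0.  0.8] grip 0.0866
slide(start axes) [-0.5244  0.1918  0.0159] slide(end axes) [-0.5244  0.1918  0.0156] angular [ 0.0009 -0.0001 -0.0001] min rows 5.0
```

View pics/w5.png

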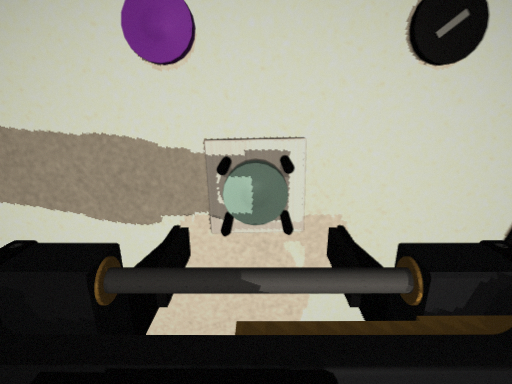

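The lens lies flat between the posts, centred at pixel (256,193), which is (459, 42) mm. On to the retainer.

Request:
step_arm(rows=[{"angular":[0,0,0],"slide":[-0.06,0.022,0],"jaw":1},{"angular":[0,0,0],"slide":[-0.08,0.03,0],"jaw":1},{"angular":[0,0,0],"slide":[-0.08,0.03,0],"jaw":1},{"angular":[0,0,0],"slide":[-0.08,0.03,0],"jaw":1},{"angular":[0,0,0],"slide":[-0.08,0.03,0],"jaw":1},{"angular":[0,0,0],"slide":[-0.08,0.03,0],"jaw":1},{"angular":[0,0,0],"slide":[-0.064,0.02,0.015],"jaw":1},{"angular":[0,0,0],"slide":[0,0,0],"jaw":1},{"angular":[0,0,0],"slide":[0,0,0],"jaw":1}])

```text
time_s: 10.15
tool_pos: [0.6292, -0.1793, 0.1178]
tool_rot: [-179.9, -0.1, 107.5]
force: [0.5, 0.3, -0.3]
grip_width: 0.0872
grasp_force: 0.0
```

Run:
```python
from h import *
w,im=shot("wrist","w6.png")
for th in(50,70,90):
  c=blob((im.max(2)<th)&(np.arange(384)[:,None]<236),(257,195),50);print("ret",disc(w,c,.010),cv2.boundingRect(c))
R=np.array(w["R"])
m=disc(w,c,.01);plan([m[0]/1e3,m[1]/1e3,.005],107.5)
```

```text
ret [ 631.4 -182.3   59.7   61.7] (230, 164, 61, 60)
ret [ 631.4 -182.2   60.1   62. ] (230, 164, 61, 60)
ret [ 631.5 -182.1   60.5   62.5] (229, 163, 62, 61)
t 10.2 pos [ 0.6295 -0.1787  0.1183] rot [-1.7994e+02 -9.0000e-02  1.0754e+02] F [-0.5 -0.2  0.4] grip 0.0875
slide(start axes) [-0.0081  0.002   0.2265] slide(end axes) [-0.0077  0.0018  0.2265] angular [-0.0003 -0.0005  0.0002] min rows 2.0
```

View pics/w6.png

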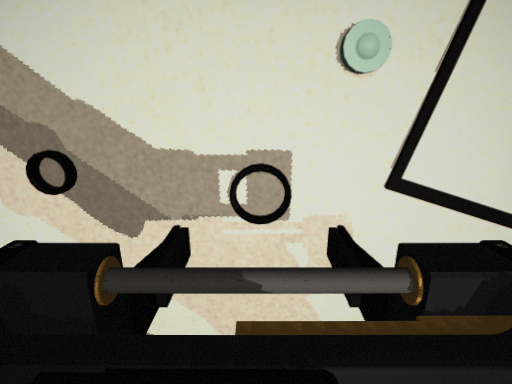

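The wrist view shows the ring centred at pixel (260,194). That is (631.5, -182) mm with a diameter near 62 mm. Grasping it.

Request:
step_arm(rows=[{"angular":[0,0,0],"slide":[-0.008,0.002,0.07],"jaw":1},{"angular":[0,0,0],"slide":[0,0,0.07],"jaw":1},{"angular":[0,0,0],"slide":[0,0,0.055],"jaw":1},{"angular":[0,0,0],"slide":[0,0,0.033],"jaw":1},{"angular":[0,0,0],"slide":[0,0,0],"jaw":1},{"angular":[0,0,0],"slide":[0,0,0],"jaw":0.6},{"angular":[0,0,0],"slide":[0,0,0],"jaw":0.6},{"angular":[0,0,0],"slide":[0,0,0],"jaw":0.6},{"angular":[0,0,0],"slide":[0,0,0],"jaw":0.6}], newtons=18)

```text
time_s: 11.32
tool_pos: [0.6327, -0.1837, 0.0058]
tool_rot: [179.9, 0.0, 107.5]
force: [0.5, 0.6, 3.7]
grip_width: 0.0601
grasp_force: 18.0
```

Request:
step_arm(rows=[{"angular":[0,0,0],"slide":[0,0,0],"jaw":0.85},{"angular":[0,0,0],"slide":[0,0,0],"jaw":0.85},{"angular":[0,0,0],"slide":[0,0,0.005],"jaw":0.85},{"angular":[0,0,0],"slide":[0,0,0],"jaw":0.85},{"angular":[0,0,0],"slide":[0,0,0],"jaw":0.6},{"angular":[0,0,0],"slide":[0,0,0],"jaw":0.6},{"angular":[0,0,0],"slide":[0,0,0],"jaw":0.6},{"angular":[0,0,0],"slide":[0,0,0],"jaw":0.6}])

```text
time_s: 12.32
tool_pos: [0.6323, -0.1835, 0.0026]
tool_rot: [180.0, -0.0, 107.5]
force: [0.0, -0.2, -0.5]
grip_width: 0.0607
grasp_force: 18.0
```

Request:
step_arm(rows=[{"angular":[0,0,0],"slide":[0,0,-0.02],"jaw":0.6},{"angular":[0,0,0],"slide":[0,0,-0.05],"jaw":0.6},{"angular":[0,0,0],"slide":[0,0,-0.07],"jaw":0.6},{"angular":[0,0,0],"slide":[0,0,-0.07],"jaw":0.6},{"angular":[0,0,0],"slide":[0,0,-0.03],"jaw":0.6},{"angular":[0,0,0],"slide":[0,0,0],"jaw":0.6}])

```text
time_s: 13.08
tool_pos: [0.6329, -0.1837, 0.1236]
tool_rot: [179.9, 0.0, 107.5]
force: [0.9, -0.1, -1.0]
grip_width: 0.0604
grasp_force: 18.0
```

Run:
```python
from h import *
plan([.4595,.042,.12],107.5)
```

```text
t 13.07 pos [ 0.6329 -0.1837  0.1236] rot [1.7988e+02 4.0000e-02 1.0749e+02] F [ 0.9 -0.1 -1. ] grip 0.0604
slide(start axes) [ 0.5348 -0.1951  0.0064] slide(end axes) [ 0.5348 -0.195   0.0072] angular [ 0.0006  0.0002 -0.    ] min rows 5.0
```

Request:
step_arm(rows=[{"angular":[0,0,0],"slide":[0.06,-0.022,0],"jaw":0.6},{"angular":[0,0,0],"slide":[0.08,-0.029,0],"jaw":0.6},{"angular":[0,0,0],"slide":[0.08,-0.029,0],"jaw":0.6},{"angular":[0,0,0],"slide":[0.08,-0.029,0],"jaw":0.6},{"angular":[0,0,0],"slide":[0.08,-0.029,0],"jaw":0.6},{"angular":[0,0,0],"slide":[0.08,-0.029,0],"jaw":0.6},{"angular":[0,0,0],"slide":[0.0725,-0.027,0],"jaw":0.6},{"angular":[0,0,0],"slide":[0,0,0.03],"jaw":0.6},{"angular":[0,0,0],"slide":[0,0,0],"jaw":0.6},{"angular":[0,0,0],"slide":[0,0,0],"jaw":0.6}])

```text
time_s: 14.32
tool_pos: [0.4601, 0.04, 0.1071]
tool_rot: [-179.9, 0.0, 107.4]
force: [0.5, -0.3, 0.0]
grip_width: 0.0603
grasp_force: 18.0
```

Run:
```python
from h import *
plan([.460,.041,.0406],107.5)
c,_=shot("scene","s7.png");w,_=shot("wrist","w7.png")
o=env.get_obs();A=Ro.from_euler("xyz",o["tool_rot"],degrees=True)
a=cv2.imread("pics/w7.png")[140:290,150:370];b=cv2.imread("pics/s7.png")[140:250,225:355]
cv2.imwrite("pics/c7.png",np.hstack([cv2.resize(a,(400,300)),cv2.resize(b,(354,300))]))
```

```text
t 14.32 pos [0.4601 0.04   0.1071] rot [-1.7995e+02  5.0000e-02  1.0737e+02] F [ 0.5 -0.3  0. ] grip 0.0603
slide(start axes) [0.0021 0.0006 0.1331] slide(end axes) [0.002  0.0005 0.1331] angular [-0.0003  0.0003 -0.0007] min rows 2.0
```

View pics/c7.png

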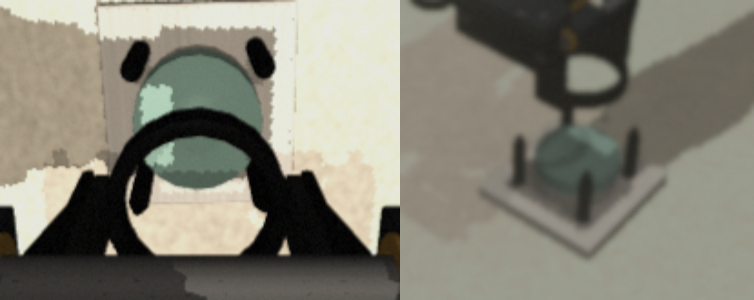

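The crop shows the ring held level, its centre column (199) matching the lens (198). Lowering it.

Request:
step_arm(rows=[{"angular":[0,0,0],"slide":[0.002,0,0.03],"jaw":0.6},{"angular":[0,0,0],"slide":[0,0,0.03],"jaw":0.6},{"angular":[0,0,0],"slide":[0,0,0.03],"jaw":0.6},{"angular":[0,0,0],"slide":[0,0,0.02],"jaw":0.6},{"angular":[0,0,0],"slide":[0,0,0.014],"jaw":0.6},{"angular":[0,0,0],"slide":[0,0,0],"jaw":0.6},{"angular":[0,0,0],"slide":[0,0,0],"jaw":0.6}])

```text
time_s: 15.3
tool_pos: [0.4599, 0.0423, 0.0459]
tool_rot: [179.9, -0.0, 107.5]
force: [0.1, -0.5, -0.5]
grip_width: 0.0605
grasp_force: 18.0
```

Request:
step_arm(rows=[{"angular":[0,0,0],"slide":[0,0,0.004],"jaw":0.6},{"angular":[0,0,0],"slide":[0,0,0.002],"jaw":0.6},{"angular":[0,0,0],"slide":[0,0,0],"jaw":0.6}])

```text
time_s: 15.68
tool_pos: [0.4595, 0.0423, 0.0426]
tool_rot: [180.0, -0.0, 107.5]
force: [-0.0, 0.1, -0.7]
grip_width: 0.0604
grasp_force: 18.0
```

Request:
step_arm(rows=[{"angular":[0,0,0],"slide":[0,0,0.003],"jaw":0.6},{"angular":[0,0,0],"slide":[0,0,0],"jaw":0.6},{"angular":[0,0,0],"slide":[0,0,0],"jaw":0.6}])

```text
time_s: 16.05
tool_pos: [0.4595, 0.0422, 0.041]
tool_rot: [180.0, 0.0, 107.5]
force: [0.1, -0.6, -0.2]
grip_width: 0.0607
grasp_force: 18.0
```

Request:
step_arm(rows=[{"angular":[0,0,0],"slide":[0,0,0.001],"jaw":0.6},{"angular":[0,0,0],"slide":[0,0,0],"jaw":0.6}])

```text
time_s: 16.3
tool_pos: [0.4595, 0.0422, 0.0405]
tool_rot: [180.0, -0.0, 107.5]
force: [-0.2, -0.2, -0.9]
grip_width: 0.0604
grasp_force: 18.0
```

Request:
step_arm(rows=[{"angular":[0,0,0],"slide":[0,0,0.0015],"jaw":0.6},{"angular":[0,0,0],"slide":[0,0,0],"jaw":0.6}])

```text
time_s: 16.55
tool_pos: [0.4595, 0.0422, 0.0404]
tool_rot: [-180.0, -0.0, 107.5]
force: [-2.2, 0.2, 5.8]
grip_width: 0.0605
grasp_force: 18.0
```

Request:
step_arm(rows=[{"angular":[0,0,0],"slide":[0,0,0],"jaw":0.75},{"angular":[0,0,0],"slide":[0,0,0],"jaw":1},{"angular":[0,0,0],"slide":[0,0,0],"jaw":1},{"angular":[0,0,0],"slide":[0,0,0],"jaw":1},{"angular":[0,0,0],"slide":[0,0,-0.02],"jaw":1},{"angular":[0,0,0],"slide":[0,0,-0.05],"jaw":1},{"angular":[0,0,0],"slide":[0,0,-0.07],"jaw":1},{"angular":[0,0,0],"slide":[0,0,-0.06],"jaw":1},{"angular":[0,0,0],"slide":[0,0,0],"jaw":1},{"angular":[0,0,0],"slide":[0,0,0],"jaw":1}])

```text
time_s: 17.8
tool_pos: [0.4591, 0.0422, 0.1395]
tool_rot: [-180.0, -0.0, 107.5]
force: [-0.9, -0.5, -0.1]
grip_width: 0.0869
grasp_force: 0.0
```

Run:
```python
from h import *
c,_=shot("scene","s8.png");w,im=shot("wrist","w8.png")
a=cv2.imread("pics/w8.png")[120:240,190:330];b=cv2.imread("pics/s8.png")[140:250,225:355]
cv2.imwrite("pics/c8.png",np.hstack([cv2.resize(a,(420,360)),cv2.resize(b,(380,360))]))
```

```text
(no output)
```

View pics/c8.png

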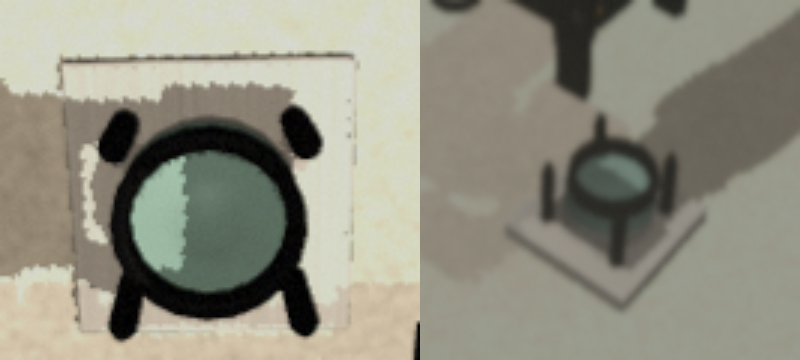

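The ring lies flat on the lens between the posts, at about (208,218) in the left half of the crop, and the gripper is clear of it. Handing in.

```bash
python3 -c "
from cell import env
print(env.sign_off())"
```

```text
the job is handed in; nothing more can be done
None
```

The job is handed in at about 18 s of the 53 s: the large lens lies dome up on the spacer and the large retaining ring lies flat on it between the posts, with the gripper clear; the verdict was not shown.

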